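Load the sherd scanner's turntable

TASK

Put the sherd carrier on the scanner's turntable, turned so that its slot takes the spindle's key and it drops fully home. Then lay every terracotta sherd flat, banded face up, inside a white circle on the carrier, one to a circle and centred in it, and push the red power toggle fully away from the robot; only when all that is done, press the green start button fully down and let go. Leave the dark sherds and the other things on the table where they are.

Things in the scene. Friction and masses are not known exactly. Their poses are not given: they have to be found in the camera images.
- turntable: Scanner turntable, fixed. Grey round housing, 170 mm across at the foot; its flat top (124 mm across) is 25 mm above the table. Origin: centre of its underside, on the spindle axis; z up; +x towards the key. Steel spindle, 26 mm diameter, stands 21 mm above the flat top; its uppermost 5 mm taper to 18 mm.
- key_top (a point): Top of the turntable's brass key rib, beside the spindle on the turntable's +x. Rib 7 mm wide, reaching 23 mm out from the spindle axis and 16 mm above the flat top (its top 3 mm narrowed to 5 mm). A yellow line on the flat top, outward of it, shows the key's side.
- carrier: Loose sherd carrier, about 0.4 kg: grey disc, 200 mm across, with five white circles, on a black hub 60 x 60 x 24 mm. Origin: centre of the hub's underside; z up; +x towards the slot. Disc z = 24 to 30 mm, rim at its edge to 35 mm. Starts standing on its hub. Fully home: on the spindle axis, origin 25 mm above the table, +x along the turntable's +x; 16 mm too high if the slot misses the key.
- handle (a point): Grip point on the carrier's upright black bar handle, 60 mm above the carrier's origin. Handle 44 mm long along the carrier's x, 12 mm thick along y (grip across y), from 30 to 78 mm above the origin, in the middle of the disc. The half of its top on the slot's side is yellow.
- slot (a point): Lower end of the slot in the carrier's hub, 22.5 mm from the centre along the carrier's +x. The hub has a 29 x 29 mm square bore open from below, centred on the origin, for the spindle, and this slot, 10 mm wide, through its +x wall for the key. A yellow stripe on the disc from the handle to the rim shows the slot's side.
- power (a joint): Red toggle of the power switch on the console: angle in rad, 0 = leaning towards the robot (off), 1.0 = leaning fully away from the robot (on). It starts between 0 and 0.25 and stays where it is left.
- power_tip (a point): The tip of the red toggle, which is 70 mm long. At 0 the toggle leans 0.5 rad towards the console's -x, at 1.0 it leans 0.5 rad towards +x, so its tip travels about 67 mm along the console's +x and rises and falls about 9 mm. A push with the closed fingers, 12 mm below the tip, moves it.
- start (a joint): Travel of the green start button in m: 0 = up, 0.006 = fully pressed. Springs back; about 4 N presses it fully.
- start_top (a point): Centre of the top of the green start button (32 mm diameter), which is pressed straight down.
- console: White control console, fixed, 75 mm (x) by 150 mm (y), 30 mm high. Origin: centre of its underside, z up, x away from the robot. The red power toggle is on its +y half, the green start button on its -y half.
- bay0 (a point): Centre of white circle 0 (66 mm diameter), on the upper face of the carrier's disc, 64 mm from the handle's middle, at 36 degrees anticlockwise from the carrier's +x; 30 mm above the carrier's origin. Moves with the carrier.
- bay1 (a point): Centre of white circle 1 (66 mm diameter), on the upper face of the carrier's disc, 64 mm from the handle's middle, at 108 degrees anticlockwise from the carrier's +x; 30 mm above the carrier's origin. Moves with the carrier.
- bay2 (a point): Centre of white circle 2 (66 mm diameter), on the upper face of the carrier's disc, 64 mm from the handle's middle, at 180 degrees anticlockwise from the carrier's +x; 30 mm above the carrier's origin. Moves with the carrier.
- bay3 (a point): Centre of white circle 3 (66 mm diameter), on the upper face of the carrier's disc, 64 mm from the handle's middle, at 252 degrees anticlockwise from the carrier's +x; 30 mm above the carrier's origin. Moves with the carrier.
- bay4 (a point): Centre of white circle 4 (66 mm diameter), on the upper face of the carrier's disc, 64 mm from the handle's middle, at 324 degrees anticlockwise from the carrier's +x; 30 mm above the carrier's origin. Moves with the carrier.
- sherd0: Terracotta (orange-red) sherd with a brown band, to be scanned; may be absent. 46 x 32 x 8 mm flat piece, about 25 g. Origin: centre of its underside, z normal to the banded upper face. Two parallel straight edges run along its x from x = -23 to x = +11 mm, 32 mm apart (y = -16 to +16); beyond that it narrows irregularly to a corner at about x = +23 mm. Pinch it across y at about x = -4 mm.
- sherd1: Terracotta (orange-red) sherd with a brown band, to be scanned; may be absent. 46 x 32 x 8 mm flat piece, about 25 g. Origin: centre of its underside, z normal to the banded upper face. Two parallel straight edges run along its x from x = -23 to x = +11 mm, 32 mm apart (y = -16 to +16); beyond that it narrows irregularly to a corner at about x = +23 mm. Pinch it across y at about x = -4 mm.
- sherd2: Terracotta (orange-red) sherd with a brown band, to be scanned; may be absent. 46 x 32 x 8 mm flat piece, about 25 g. Origin: centre of its underside, z normal to the banded upper face. Two parallel straight edges run along its x from x = -23 to x = +11 mm, 32 mm apart (y = -16 to +16); beyond that it narrows irregularly to a corner at about x = +23 mm. Pinch it across y at about x = -4 mm.
- sherd3: Terracotta (orange-red) sherd with a brown band, to be scanned; may be absent. 46 x 32 x 8 mm flat piece, about 25 g. Origin: centre of its underside, z normal to the banded upper face. Two parallel straight edges run along its x from x = -23 to x = +11 mm, 32 mm apart (y = -16 to +16); beyond that it narrows irregularly to a corner at about x = +23 mm. Pinch it across y at about x = -4 mm.
- sherd4: Terracotta (orange-red) sherd with a brown band, to be scanned; may be absent. 46 x 32 x 8 mm flat piece, about 25 g. Origin: centre of its underside, z normal to the banded upper face. Two parallel straight edges run along its x from x = -23 to x = +11 mm, 32 mm apart (y = -16 to +16); beyond that it narrows irregularly to a corner at about x = +23 mm. Pinch it across y at about x = -4 mm.
- dark0: Dark grey sherd with a light grey band, not to be scanned; stays where it lies. 46 x 32 x 8 mm flat piece, about 25 g. Origin: centre of its underside, z normal to the banded upper face. Two parallel straight edges run along its x from x = -23 to x = +11 mm, 32 mm apart (y = -16 to +16); beyond that it narrows irregularly to a corner at about x = +23 mm. Pinch it across y at about x = -4 mm.
- dark1: Dark grey sherd with a light grey band, not to be scanned; stays where it lies. 46 x 32 x 8 mm flat piece, about 25 g. Origin: centre of its underside, z normal to the banded upper face. Two parallel straight edges run along its x from x = -23 to x = +11 mm, 32 mm apart (y = -16 to +16); beyond that it narrows irregularly to a corner at about x = +23 mm. Pinch it across y at about x = -4 mm.
- dark2: Dark grey sherd with a light grey band, not to be scanned; stays where it lies. 46 x 32 x 8 mm flat piece, about 25 g. Origin: centre of its underside, z normal to the banded upper face. Two parallel straight edges run along its x from x = -23 to x = +11 mm, 32 mm apart (y = -16 to +16); beyond that it narrows irregularly to a corner at about x = +23 mm. Pinch it across y at about x = -4 mm.
- scalebar: Bystander: a black and white photo scale bar, 100 x 22 x 6 mm, lying flat. Leave it.

How it is judged:
On the way, in this order (a step that is already met when the one before it is completed fails the run):
1. the carrier is fully home on the keyed spindle (horizontal distance between carrier and turntable below 0.004 m and z of carrier in the frame of turntable below 0.029 m and angle between carrier's own z axis and vertical below 0.06 rad and angle between the x axis of carrier and the x axis of turntable, either way round below 0.2 rad), for 0.3 s.
2. every terracotta sherd lies flat in a white circle of the carrier and the power is on (all of step 1 and (horizontal distance between sherd0 and bay0 below 0.015 m or horizontal distance between sherd0 and bay1 below 0.015 m or horizontal distance between sherd0 and bay2 below 0.015 m or horizontal distance between sherd0 and bay3 below 0.015 m or horizontal distance between sherd0 and bay4 below 0.015 m) and z of sherd0 in the frame of carrier between 0.026 and 0.034 m and angle between each of sherd0, sherd1, sherd2, sherd3, sherd4's own z axis and vertical below 0.1 rad and linear speed of each of sherd0, sherd1, sherd2, sherd3, sherd4 below 0.03 m/s and (horizontal distance between sherd1 and bay0 below 0.015 m or horizontal distance between sherd1 and bay1 below 0.015 m or horizontal distance between sherd1 and bay2 below 0.015 m or horizontal distance between sherd1 and bay3 below 0.015 m or horizontal distance between sherd1 and bay4 below 0.015 m) and z of sherd1 in the frame of carrier between 0.026 and 0.034 m and (horizontal distance between sherd2 and bay0 below 0.015 m or horizontal distance between sherd2 and bay1 below 0.015 m or horizontal distance between sherd2 and bay2 below 0.015 m or horizontal distance between sherd2 and bay3 below 0.015 m or horizontal distance between sherd2 and bay4 below 0.015 m) and z of sherd2 in the frame of carrier between 0.026 and 0.034 m and (horizontal distance between sherd3 and bay0 below 0.015 m or horizontal distance between sherd3 and bay1 below 0.015 m or horizontal distance between sherd3 and bay2 below 0.015 m or horizontal distance between sherd3 and bay3 below 0.015 m or horizontal distance between sherd3 and bay4 below 0.015 m) and z of sherd3 in the frame of carrier between 0.026 and 0.034 m and (horizontal distance between sherd4 and bay0 below 0.015 m or horizontal distance between sherd4 and bay1 below 0.015 m or horizontal distance between sherd4 and bay2 below 0.015 m or horizontal distance between sherd4 and bay3 below 0.015 m or horizontal distance between sherd4 and bay4 below 0.015 m) and z of sherd4 in the frame of carrier between 0.026 and 0.034 m and value of joint power above 0.75 rad), for 0.3 s.
3. the start button is pressed (value of joint start above 0.004 m), for 0.05 s.
At the end, for the whole second after the job is handed in: Carrier home on the spindle (within 4 mm sideways and in height, level); each terracotta sherd present lies flat at rest on it, origin within 15 mm of a white circle's centre; toggle past 0.75 rad; start button up again after being pressed at least 4 mm (all of step 2 and value of joint start below 0.002 m and linear speed of carrier below 0.03 m/s); the robot touches nothing.
It fails at once if a dark sherd is shifted by more than 50 mm (distance of any of dark0, dark1, dark2 from where it was at the start of the episode above 0.05 m).
It fails at once if the scale bar is shifted by more than 50 mm (distance of scalebar from where it was at the start of the episode above 0.05 m).
Of sherd0, sherd1, sherd2, sherd3, sherd4 only 3 to 5 are there at a start; the rules pass over those that are not, and their reading is None.
At some moment in a run one of sherd0, sherd1, sherd2, sherd3, sherd4 may be knocked a few centimetres aside while the robot is not near it.
Once in a run the grip may slacken for a moment while it holds something.
It also fails if it takes over 210 s, if anything falls off the work surface, if the arm or the gripper's body presses on something with over 40 N, if the wrist force passes 120 N, or if a joint passes its speed limit or range.

ROBOT

A 6-joint arm with a two-finger parallel gripper is mounted at the origin on the work surface. World frame = base frame: x ahead of the robot, y to its left, z up, the work surface at z = 0. Lengths are in m, angles in rad, forces in N, time in s.
With the tool pointing down it reaches from about 0.4 to 0.825 m from the base axis. Payload 7 kg.
Tool frame: the origin (TCP) lies midway between the tips of the shut fingers; the grasp point (between the pads) lies 19 mm behind it (grip_point_offset is the distance from the TCP to the grasp point, in m); z points along the fingers, y is the line along which they close (so a half turn about z gives the same grasp; the last joint's range is limited). The gripper opens to 88 mm and grips with 3 to 60 N. Pads are 19 mm wide; open, the fingers measure 130 mm over their backs; the gripper's body (78 mm by 193 mm) begins 47 mm behind the grasp point.
Start: joints at [-0.929, 0.359, 0.012, 0, -1.224, -0.288], TCP at [0.234, -0.633, 0.227] pointing down, gripper open.
Joint ranges: [-3.07, 3.07], [-1.43, 2.12], [-1.02, 1.25], [-3.03, 1.67], [-3.05, -0], [-3.03, 3.03]. Speed limits (rad/s): [2.39, 2.39, 3.01, 3.14, 3.14, 3.14].

INTERFACE

Orientations are given as [roll, pitch, yaw] about the fixed x, y, z axes, in that order (R = Rz(yaw) Ry(pitch) Rx(roll)).
In Python, from station import get_state, grab_frame, camera_params, job_done, grip_point_offset gives the robot as it stands.
- The arm moves only by the shell command python3 -m creep 'ROWS' [FORCE]. ROWS is JSON, a list that holds one entry, the list of rows, each a list of 7 numbers: the finger opening in cm, from 0 to 8.76, then the shift along the tool's x, y, z in cm, then the turn, a rotation vector about the tool's x, y, z in rad. In form: [[[fingers, tx, ty, tz, wx, wy, wz], ...]]. A call has 1 to 20 rows; each row is the pose to reach, as a shift and turn from the pose commanded when the call began, along the tool's axes at that moment; what a row does not reach only later rows make up. A row lasts 1/8 s, in which the tool goes at most 62.5 mm and 10.7 degrees, less where a joint would pass 70% of its speed; a pose out of reach is approached as far as the arm can. A call with a gripper value outside its range is refused whole. The fingers move at their own pace and stop on an object; FORCE is the grip in N (left out, the last holds). Time passes only in rows, so rows that repeat a pose let the fingers close. It gives the time, the measured TCP pose, the force, the opening and the grip force at its end, in the units of the state.
- get_state(): the state, without advancing time (a new reading comes with each control period).
- grab_frame(name): name is "scene" or "side" or "wrist"; returns the picture (400x640x3 uint8, blue, green, red); there is no depth.
- camera_params(name): a dict with "vertical_fov" (degrees; the focal length in pixels is half the picture's height over the tangent of half this angle, whatever the lens; pixels are square), "cx", "cy" (the principal point, pixels), "view" (4x4, takes a point from world to camera coordinates). Camera axes: x right, y down, z forward; pixel columns grow to the right and rows downward; lengths in m; the calibration is good to about 2 mm. A picture is of the moment at which its call begins: read the wrist's pose just before it. camera_params takes no time and is no camera call; for the wrist camera it gives the pose at the moment of the call.
- job_done(): hands the job in; it is judged then, once.
The state is a dict: "t": time; "q": joint angles; "qd": joint speeds; "joint_efforts": joint torques, N m; "eef_pos": TCP position; "ee_rot": TCP orientation; "force": force on the tool from outside, world axes, zero at the start; "moment": the same for the moment, N m; "width": finger opening in m; "gripper_force": force on a finger pad.
Only numpy, scipy, OpenCV 4.12 (cv2) and the standard library are available. Lean on these libraries where they do the work, as an engineer would, in place of code of your own. Each camera call takes 0.05 s, during which the arm holds its last target. There are 200 camera calls.

## Working session

There is one attempt and no reset: what is moved stays moved. The work goes in short steps, Python scripts to look and compute and a shell command to move; the robot and the scene stay as the last step left them, time stands still between calls to the robot, and variables do not carry over. Pictures are saved under pics/ and viewed, at most 14 in all, crops included, and the job is handed in when it is done.

```bash
ls; mkdir -p pics; cat > h.py <<'E'
import numpy as np, cv2
from station import *
from scipy.spatial.transform import Rotation as R
def cam(n):
    p=camera_params(n); f=200/np.tan(np.radians(p["vertical_fov"])/2)
    return f,p["cx"],p["cy"],np.array(p["view"])
def px2w(n,u,v,z,c=None):
    f,cx,cy,V=c or cam(n); Rm=V[:3,:3]; o=-Rm.T@V[:3,3]
    d=Rm.T@np.array([(u-cx)/f,(v-cy)/f,1]); return o+d*(z-o[2])/d[2]
def w2px(n,P,c=None):
    f,cx,cy,V=c or cam(n); q=V[:3,:3]@np.array(P)+V[:3,3]; return f*q[0]/q[2]+cx,f*q[1]/q[2]+cy
E
python3 - <<'E'
from h import *
s=get_state(); print(s, grip_point_offset)
for n in("scene","side","wrist"):
    p=camera_params(n); print(n,{k:v for k,v in p.items()}); 
    im=grab_frame(n); cv2.imwrite(f"pics/{n}0.png",im)
a=cv2.imread("pics/scene0.png");b=cv2.imread("pics/side0.png")
E
```

```text
pics
{'t': 0.0, 'q': array([-9.28882900e-01,  3.59403923e-01,  1.10559875e-02, -3.66552075e-04,
       -1.22408568e+00, -2.88089512e-01]), 'qd': array([-0.00054365, -0.00029367,  0.00080733, -0.00054104, -0.00116376,
       -0.00100739]), 'joint_efforts': array([-2.79070860e-03, -5.82718849e+01,  2.93050861e+01,  6.99748546e+00,
        6.72389375e-03, -1.56904480e-04]), 'eef_pos': array([ 0.23368286, -0.63273745,  0.22560746]), 'ee_rot': array([ 3.13992493e+00, -1.34856099e-04, -2.78789346e+00]), 'force': array([-0.29527071,  0.46146588, -0.30750262]), 'moment': array([ 0.03130909, -0.05927682, -0.01822311]), 'gripper_force': 0.0, 'width': 0.08772139758050931} 0.0188
scene {'vertical_fov': 54.674248158364094, 'cx': 316.889981192179, 'cy': 198.5036515701758, 'view': array([[ 0.83521675,  0.54982156,  0.01045147, -0.42981376],
       [ 0.31428368, -0.46165028, -0.82952082, -0.06433597],
       [-0.4512635 ,  0.69611441, -0.55837799,  1.32149267],
       [ 0.        ,  0.        ,  0.        ,  1.        ]])}
side {'vertical_fov': 43.55300047751287, 'cx': 315.1109527481407, 'cy': 201.45087390734034, 'view': array([[ 0.66591409, -0.74585715, -0.01598537, -0.33597252],
       [-0.54480486, -0.47154967, -0.69341803,  0.33310046],
       [ 0.50965291,  0.47046575, -0.72035817,  1.34951072],
       [ 0.        ,  0.        ,  0.        ,  1.        ]])}
wrist {'vertical_fov': 66.87539613815662, 'cx': 317.67658739590803, 'cy': 195.67052870124147, 'view': array([[-3.45261079e-01,  9.38506678e-01,  4.23030049e-05,
         6.73418530e-01],
       [ 8.99984871e-01,  3.31076761e-01,  2.83576109e-01,
        -3.64549499e-02],
       [ 2.66124067e-01,  9.79458656e-02, -9.58949732e-01,
         3.89396754e-01],
       [ 0.00000000e+00,  0.00000000e+00,  0.00000000e+00,
         1.00000000e+00]])}
```

View pics/scene0.png

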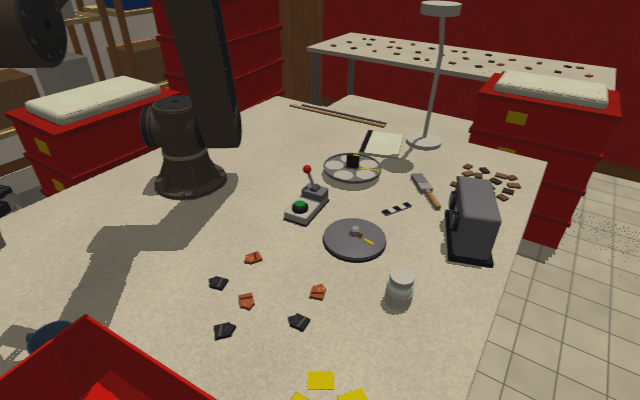

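View pics/side0.png

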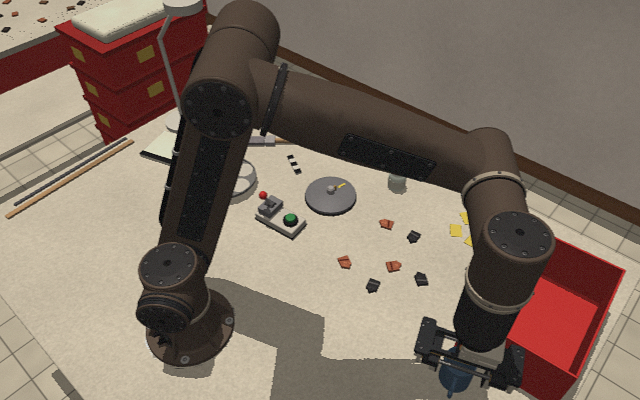

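Scene view shows three terracotta sherds, at (253,257), (246,300) and (318,291), and three dark ones. The turntable is at (355,238), the carrier at (352,166) and the console at (307,204). The side view matches.

```bash
python3 - <<'E'
from h import *
for n,L in {"scene":[("s",253,257,.008),("s",246,300,.008),("s",318,291,.008),("d",218,283,.008),("d",224,330,.008),("d",299,322,.008),("spindle",355,229,.046),("key end yellow",371,242,.025),("handle top",353,155,.078),("stripe rim",381,170,.03),("btn",300,206,.04),("ball",307,169,.09),("scale",397,208,.006)],"side":[("s",386,224,.008),("s",344,262,.008),("s",393,266,.008),("spindle",332,189,.046),("btn",291,219,.04),("ball",263,195,.09)]}.items():
    for k,u,v,z in L: print(n,k,px2w(n,u,v,z).round(3))
f,cx,cy,V=cam("wrist"); s=get_state(); T=R.from_euler("xyz",s["ee_rot"]).as_matrix()
o=-V[:3,:3].T@V[:3,3]; print("cam in tool",T.T@(o-s["eef_pos"]),"\n",(V[:3,:3]@T).round(3))
E
cat >> h.py <<'E'
def plan(xyz,yaw=None,rows=True):
    """tool pointing down; yaw=world angle of tool y axis mod pi"""
    s=get_state(); T=R.from_euler("xyz",s["ee_rot"])
    d=T.inv().apply(np.array(xyz)-s["eef_pos"])*100
    out="shift cm %s dist %.1f"%(d.round(2),np.linalg.norm(d))
    ty=T.apply([0,1,0]); y0=np.arctan2(ty[1],ty[0])
    if yaw is not None:
        dy=(yaw-y0+np.pi/2)%np.pi-np.pi/2
        # target: tool z straight down
        y1=y0+dy; yv=np.array([np.cos(y1),np.sin(y1),0]); zv=np.array([0,0,-1.]); xv=np.cross(yv,zv)
        rv=(T.inv()*R.from_matrix(np.c_[xv,yv,zv])).as_rotvec()
        out+=" rot %s (world dyaw %.3f) q6 %.2f"%(rv.round(3),dy,s["q"][5])
    print(out," now yaw_y %.3f"%y0)
E
```

```text
scene s [ 0.437 -0.181  0.008]
scene s [ 0.519 -0.298  0.008]
scene s [ 0.639 -0.185  0.008]
scene d [ 0.429 -0.296  0.008]
scene d [ 0.535 -0.384  0.008]
scene d [ 0.653 -0.281  0.008]
scene spindle [0.62  0.024 0.046]
scene key end yellow [0.67  0.023 0.025]
scene handle top [0.438 0.339 0.078]
scene stripe rim [0.529 0.379 0.03 ]
scene btn [0.432 0.035 0.04 ]
scene ball [0.375 0.154 0.09 ]
scene scale [0.655 0.233 0.006]
side s [ 0.632 -0.186  0.008]
side s [ 0.43  -0.181  0.008]
side s [ 0.513 -0.298  0.008]
side spindle [0.611 0.02  0.046]
side btn [0.431 0.034 0.04 ]
side ball [0.416 0.137 0.09 ]
cam in tool [ 0.07632723  0.00145295 -0.15798166] 
 [[-0.001  1.     0.001]
 [-0.959 -0.001 -0.284]
 [-0.284 -0.002  0.959]]
```

```bash
python3 -c "
from h import *
plan((.57,-.23,.25),1.571)"
```

```text
shift cm [-45.5   26.15  -2.39] dist 52.5 rot [ 0.001 -0.     0.354] (world dyaw -0.354) q6 -0.29  now yaw_y 1.925
```

```bash
r='[8.7,-45.5,26.2,-2.4,0,0,0.354]'; python3 -m creep '[[[8.7,-45.5,26.2,-2.4,0,0,0.354],[8.7,-45.5,26.2,-2.4,0,0,0.354],[8.7,-45.5,26.2,-2.4,0,0,0.354],[8.7,-45.5,26.2,-2.4,0,0,0.354],[8.7,-45.5,26.2,-2.4,0,0,0.354],[8.7,-45.5,26.2,-2.4,0,0,0.354],[8.7,-45.5,26.2,-2.4,0,0,0.354],[8.7,-45.5,26.2,-2.4,0,0,0.354],[8.7,-45.5,26.2,-2.4,0,0,0.354],[8.7,-45.5,26.2,-2.4,0,0,0.354],[8.7,-45.5,26.2,-2.4,0,0,0.354],[8.7,-45.5,26.2,-2.4,0,0,0.354]]]'
python3 - <<'E'
from h import *
c=cam("wrist"); im=grab_frame("wrist"); cv2.imwrite("pics/w1.png",im); np.save("w1.npy",np.array(c,dtype=object),allow_pickle=True)
plan((.62,.02,.25),1.571); print(get_state()["t"])
E
```

```text
t: 1.65
eef_pos: [0.5692, -0.2306, 0.2506]
ee_rot: [-3.142, -0.0, 3.14]
force: [0.2, -1.2, -0.2]
width: 0.0869
gripper_force: 0.0
shift cm [-5.04 25.07  0.07] dist 25.6 rot [-0.     0.    -0.002] (world dyaw 0.002) q6 -1.50  now yaw_y 1.569
1.7
```

View pics/w1.png

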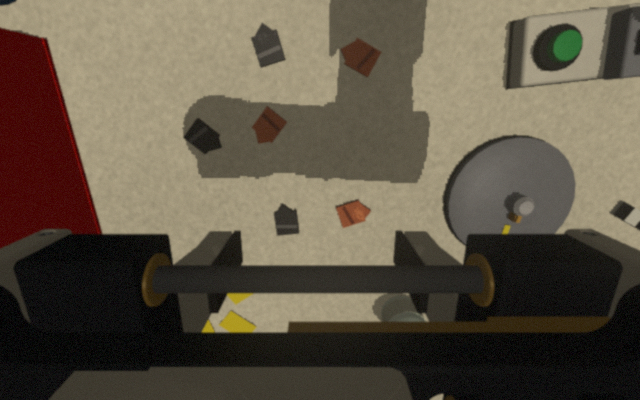

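Wrist view: sherds at (360,57), (268,125) and (353,212), and the turntable spindle at (524,205). I'll move on to look at the turntable and carrier.

```bash
python3 -m creep '[[[8.7,-11,30,-2,0,0,0],[8.7,-11,30,-2,0,0,0],[8.7,-11,30,-2,0,0,0],[8.7,-11,30,-2,0,0,0],[8.7,-11,30,-2,0,0,0],[8.7,-11,30,-2,0,0,0],[8.7,-11,30,-2,0,0,0],[8.7,-11,30,-2,0,0,0]]]'
python3 - <<'E'
from h import *
c=cam("wrist"); im=grab_frame("wrist"); cv2.imwrite("pics/w2.png",im); np.save("w2.npy",np.array(c,dtype=object),allow_pickle=True)
cv2.imwrite("pics/w2c.png",cv2.resize(im[0:240,150:550],None,fx=2,fy=2,interpolation=cv2.INTER_CUBIC))
plan((.56,.36,.25),1.571); print(get_state()["t"])
E
```

```text
t: 2.7
eef_pos: [0.6796, 0.0686, 0.2707]
ee_rot: [-3.141, -0.0, 3.14]
force: [0.2, -0.1, -0.2]
width: 0.0873
gripper_force: 0.0
shift cm [12.02 29.12  2.09] dist 31.6 rot [ 0.     0.    -0.002] (world dyaw 0.002) q6 -1.96  now yaw_y 1.569
2.75
```

View pics/w2c.png

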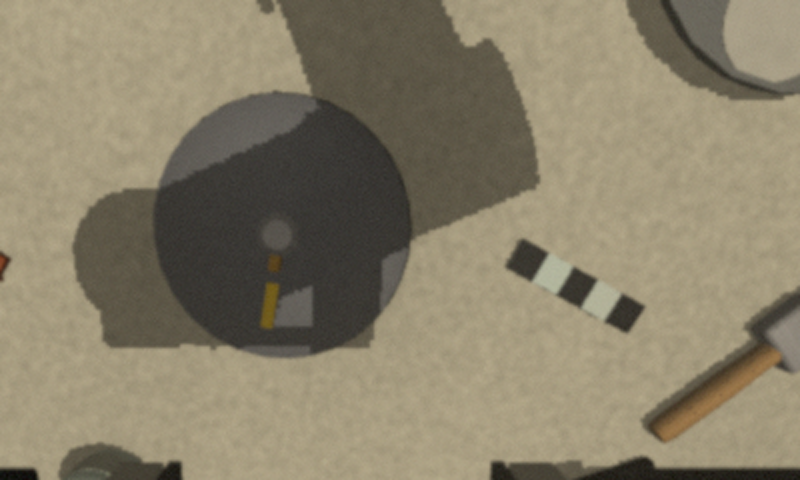

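Turntable: spindle top at full-image (288.5,117.5), key at (287,132), yellow line from (286,142) to (283.5,164). Next, the carrier.

```bash
python3 -m creep '[[[8.7,12,29,2,0,0,0],[8.7,12,29,2,0,0,0],[8.7,12,29,2,0,0,0],[8.7,12,29,2,0,0,0],[8.7,12,29,2,0,0,0],[8.7,12,29,2,0,0,0],[8.7,12,29,2,0,0,0],[8.7,12,29,2,0,0,0]]]'
python3 - <<'E'
from h import *
c=cam("wrist"); im=grab_frame("wrist"); cv2.imwrite("pics/w3.png",im); np.save("w3.npy",np.array(c,dtype=object),allow_pickle=True)
cv2.imwrite("pics/w3c.png",cv2.resize(im[0:240,150:550],None,fx=2,fy=2,interpolation=cv2.INTER_CUBIC))
c=tuple(np.load("w2.npy",allow_pickle=True))
for u,v,z in[(288.5,117.5,.046),(287,132,.041),(285,153,.025),(286,142,.025),(283.5,164,.025)]: print(px2w("",u,v,z,c).round(4))
im=cv2.imread("pics/w2.png"); 
E
```

```text
t: 3.75
eef_pos: [0.5607, 0.3587, 0.251]
ee_rot: [3.141, 0.0, 3.139]
force: [-0.3, -0.8, -1.3]
width: 0.0867
gripper_force: 0.0
[0.6162 0.0339 0.046 ]
[0.6341 0.031  0.041 ]
[0.6629 0.0259 0.025 ]
[0.6483 0.0277 0.025 ]
[0.6777 0.0233 0.025 ]
```

View pics/w3c.png

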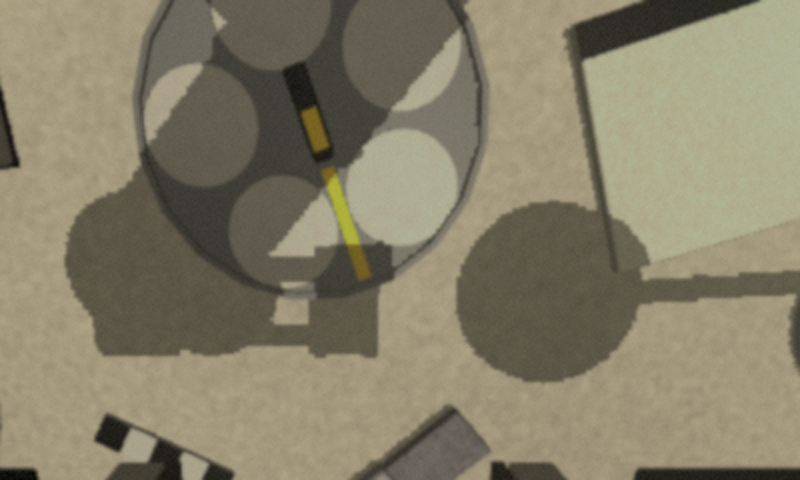

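```bash
python3 - <<'E'
from h import *
c=tuple(np.load("w1.npy",allow_pickle=True)); print(c[3].round(3), -c[3][:3,:3].T@c[3][:3,3])
for u,v,z in[(360,57,.008),(268,125,.008),(353,212,.008),(524,205,.046),(566,44,.04),(268,47,.008),(202,136,.008),(287,220,.008)]: print(px2w("",u,v,z,c).round(4))
c=tuple(np.load("w2.npy",allow_pickle=True)); print(-c[3][:3,:3].T@c[3][:3,3]); print("scalebar",px2w("",150+575/2,285/2,.006,c))
c=tuple(np.load("w3.npy",allow_pickle=True)); print(-c[3][:3,:3].T@c[3][:3,3])
for u,v,z in [(293,66,.078),(323,158,.078),(328,170,.03),(364,278,.03),(204,125,.03),(403,186,.03),(284,229,.03),(165,450,.006)]: print(px2w("",150+u/2,v/2,z,c).round(4))
# enlarged crops from scene
im=grab_frame("scene"); cv2.imwrite("pics/s1.png",im); im2=grab_frame("side")
a=cv2.resize(im[180:280,300:420],(480,400),interpolation=cv2.INTER_CUBIC); b=cv2.resize(im2[160:230,290:374],(320,267),interpolation=cv2.INTER_CUBIC)
o=np.zeros((400,800,3),np.uint8);o[:,:480]=a;o[:267,480:]=b; cv2.imwrite("pics/x1.png",o)
E
```

```text
[[ 0.003  1.    -0.001  0.228]
 [ 0.959 -0.002  0.284 -0.589]
 [ 0.284 -0.002 -0.959  0.251]
 [ 0.     0.     0.     1.   ]] [ 0.49237385 -0.22899003  0.4085563 ]
[ 0.4355 -0.178   0.008 ]
[ 0.5158 -0.2937  0.008 ]
[ 0.635  -0.1804  0.008 ]
[0.6126 0.0299 0.046 ]
[0.4275 0.0449 0.04  ]
[ 0.4241 -0.2892  0.008 ]
[ 0.5295 -0.3804  0.008 ]
[ 0.6468 -0.2733  0.008 ]
[0.60273234 0.07023805 0.42872587]
scalebar [0.6517286  0.23519275 0.006     ]
[0.48381764 0.36029572 0.40893046]
[0.4152 0.3393 0.078 ]
[0.4575 0.3537 0.078 ]
[0.4604 0.3556 0.03  ]
[0.5233 0.3775 0.03  ]
[0.4357 0.2842 0.03  ]
[0.4694 0.4    0.03  ]
[0.4938 0.3288 0.03  ]
[0.6468 0.2376 0.006 ]
```

View pics/x1.png

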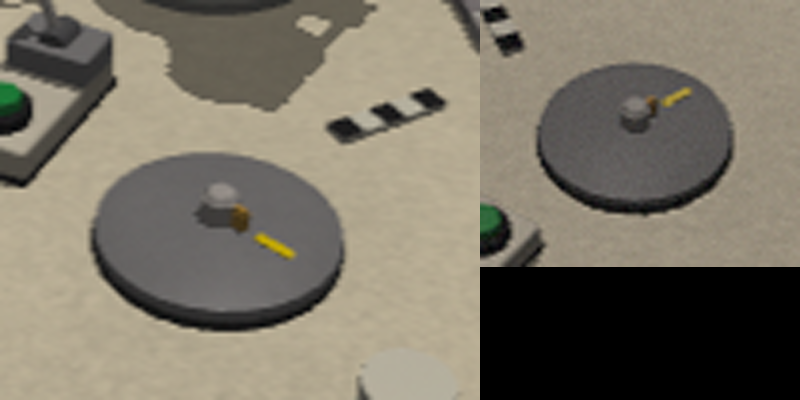

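Zoom check on spindle and key: the scene camera puts the spindle top at (355.2,227.5), the yellow line runs (364,239) to (373,244), and it agrees within several mm. I'll take matched close views with the tool aligned, so that camera bias cancels.

```bash
python3 - <<'E'
from h import *
plan((.512,.372,.25),1.90)
print("scene",[px2w("scene",u,v,z).round(4) for u,v,z in[(355.25,227.5,.046),(364.25,239.25,.025),(373.25,244,.025)]])
print("side",[px2w("side",u,v,z).round(4) for u,v,z in[(331,187.6,.046),(338.6,187,.025),(345.1,183.9,.025)]])
E
```

```text
shift cm [4.87 1.29 0.08] dist 5.0 rot [ 0.     0.    -0.331] (world dyaw 0.331) q6 -2.43  now yaw_y 1.569
scene [array([0.6176, 0.0299, 0.046 ]), array([0.65  , 0.0232, 0.025 ]), array([0.6786, 0.0192, 0.025 ])]
side [array([0.6134, 0.0264, 0.046 ]), array([0.6485, 0.0228, 0.025 ]), array([0.6742, 0.0158, 0.025 ])]
```

```bash
python3 -m creep '[[[8.7,4.9,1.3,0,0,0,-0.331],[8.7,4.9,1.3,0,0,0,-0.331],[8.7,4.9,1.3,0,0,0,-0.331],[8.7,4.9,1.3,0,0,0,-0.331],[8.7,4.9,1.3,0,0,0,-0.331]]]'
python3 - <<'E'
from h import *
s=get_state(); print(s["q"].round(2))
c=cam("wrist"); im=grab_frame("wrist"); cv2.imwrite("pics/w4.png",im); np.save("w4.npy",np.array(c,dtype=object),allow_pickle=True); np.save("p4.npy",np.r_[s["eef_pos"],s["ee_rot"]])
a=cv2.resize(im[40:240,180:460],None,fx=2.8,fy=2.8,interpolation=cv2.INTER_CUBIC); cv2.imwrite("pics/w4c.png",a); print(a.shape)
plan((.617+.08,.03-.01,.22),1.571-.16)
E
```

```text
t: 4.53
eef_pos: [0.5114, 0.3729, 0.2504]
ee_rot: [-3.141, -0.0, -2.813]
force: [0.3, -0.7, -0.5]
width: 0.0871
gripper_force: 0.0
[ 0.94  0.28 -0.05 -0.   -1.24 -2.18]
(560, 784, 3)
shift cm [ -6.17 -39.4    3.04] dist 40.0 rot [-0.    -0.     0.488] (world dyaw -0.488) q6 -2.18  now yaw_y 1.899
```

View pics/w4c.png

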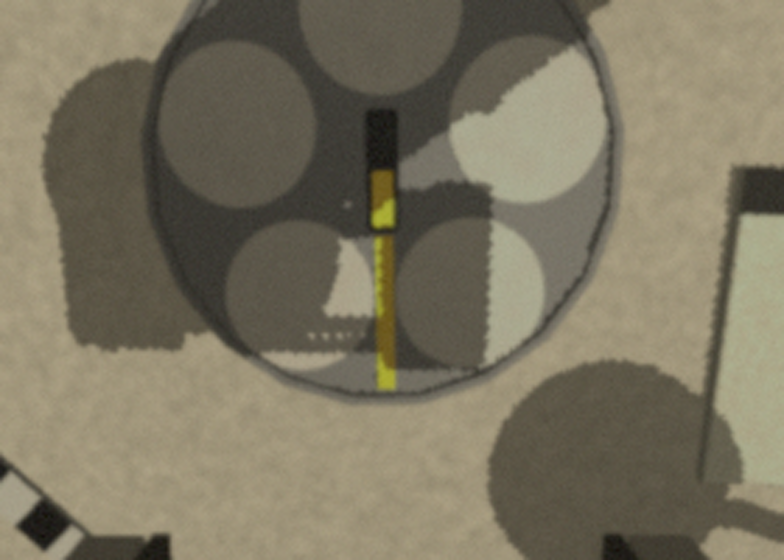

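Close view: handle top centre at about (316.6,100.5), stripe from (317,124) to (318.2,178.6). The carrier is nearly aligned with the tool. Now the matched view of the spindle.

```bash
python3 -m creep '[[[8.7,-6.2,-39.4,3,0,0,0.488],[8.7,-6.2,-39.4,3,0,0,0.488],[8.7,-6.2,-39.4,3,0,0,0.488],[8.7,-6.2,-39.4,3,0,0,0.488],[8.7,-6.2,-39.4,3,0,0,0.488],[8.7,-6.2,-39.4,3,0,0,0.488],[8.7,-6.2,-39.4,3,0,0,0.488],[8.7,-6.2,-39.4,3,0,0,0.488],[8.7,-6.2,-39.4,3,0,0,0.488],[8.7,-6.2,-39.4,3,0,0,0.488]]]'
python3 - <<'E'
from h import *
s=get_state()
c=cam("wrist"); im=grab_frame("wrist"); cv2.imwrite("pics/w5.png",im); np.save("w5.npy",np.array(c,dtype=object),allow_pickle=True); np.save("p5.npy",np.r_[s["eef_pos"],s["ee_rot"]])
a=cv2.resize(im[40:180,220:420],None,fx=4,fy=4,interpolation=cv2.INTER_CUBIC); cv2.imwrite("pics/w5c.png",a)
c=tuple(np.load("w4.npy",allow_pickle=True))
for u,v,z in [(381.5,110,.078),(384,229,.078),(384,235,.03),(387,388,.03)]: print(px2w("",180+u/2.8,40+v/2.8,z,c).round(4))
E
```

```text
t: 5.82
eef_pos: [0.6974, 0.022, 0.221]
ee_rot: [3.141, 0.0, 2.986]
force: [1.0, -0.2, 0.2]
width: 0.0868
gripper_force: 0.0
[0.4145 0.3394 0.078 ]
[0.4542 0.3538 0.078 ]
[0.4588 0.3552 0.03  ]
[0.523  0.3784 0.03  ]
```

View pics/w5c.png

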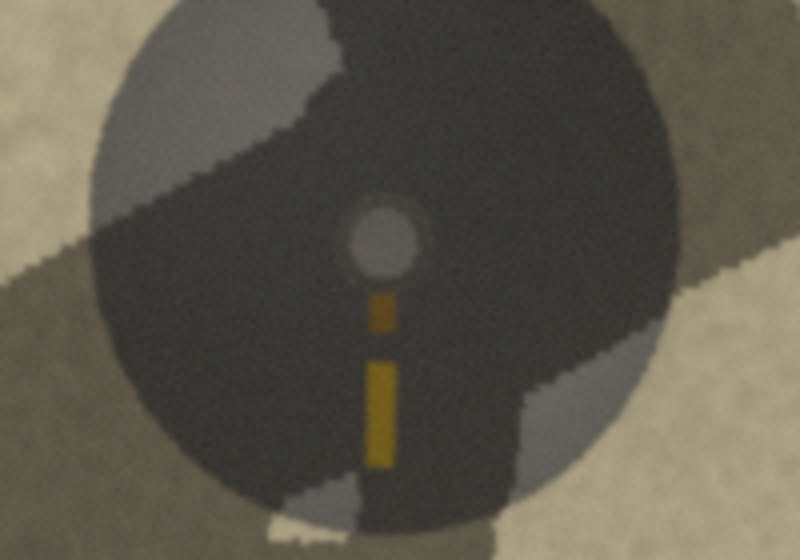

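```bash
python3 - <<'E'
from h import *
c=tuple(np.load("w5.npy",allow_pickle=True)); P=[px2w("",u,v,z,c) for u,v,z in [(316,100.75,.046),(315.75,118.25,.041),(315.5,130.5,.025),(315.25,157,.025)]]
for p in P: print(p.round(4), np.arctan2(*(p-P[0])[1::-1]).round(3))
d=P[3]-P[2]; print("line",np.arctan2(d[1],d[0]))
p4=np.load("p4.npy");p5=np.load("p5.npy");print(p4,p5)
# approach handle: grasp 60mm above origin, TCP 19mm below grasp pt
plan((.4344,.3466,.15),.3475+np.pi/2)
E
```

```text
[0.6162 0.0341 0.046 ] 0.0
[0.6339 0.031  0.041 ] -0.175
[0.6479 0.0284 0.025 ] -0.18
[0.678  0.0232 0.025 ] -0.175
line -0.16870610413632217
[ 5.11441898e-01  3.72887539e-01  2.50363753e-01 -3.14142851e+00
 -2.59060768e-04 -2.81347709e+00] [6.97388714e-01 2.20201189e-02 2.20958996e-01 3.14129162e+00
 4.37289882e-04 2.98571799e+00]
shift cm [31.02 27.98  7.09] dist 42.4 rot [ 0.     0.001 -0.503] (world dyaw 0.503) q6 -2.04  now yaw_y 1.415
```

```bash
python3 -m creep '[[[8.7,31,28,0,0,0,-0.503],[8.7,31,28,0,0,0,-0.503],[8.7,31,28,0,0,0,-0.503],[8.7,31,28,0,0,0,-0.503],[8.7,31,28,0,0,0,-0.503],[8.7,31,28,0,0,0,-0.503],[8.7,31,28,0,0,0,-0.503],[8.7,31,28,7,0,0,-0.503],[8.7,31,28,7,0,0,-0.503],[8.7,31,28,7,0,0,-0.503],[8.7,31,28,7,0,0,-0.503],[8.7,31,28,7,0,0,-0.503],[8.7,31,28,7,0,0,-0.503]]]'
python3 -c "
from h import *
plan((.4344,.3466,.041),.3475+np.pi/2)"
```

```text
t: 7.5
eef_pos: [0.4357, 0.3459, 0.1514]
ee_rot: [3.141, 0.001, -2.796]
force: [0.5, -0.3, -0.2]
width: 0.0867
gripper_force: 0.0
shift cm [ 0.11  0.1  11.04] dist 11.0 rot [ 0.001  0.001 -0.002] (world dyaw 0.002) q6 -2.25  now yaw_y 1.916
```

```bash
python3 -m creep '[[[8.7,0.1,0.1,5,0,0,-0.002],[8.7,0.1,0.1,10,0,0,-0.002],[8.7,0.1,0.1,11,0,0,-0.002],[8.7,0.1,0.1,11,0,0,-0.002],[8.7,0.1,0.1,11,0,0,-0.002],[0,0.1,0.1,11,0,0,-0.002],[0,0.1,0.1,11,0,0,-0.002],[0,0.1,0.1,11,0,0,-0.002],[0,0.1,0.1,11,0,0,-0.002],[0,0.1,0.1,11,0,0,-0.002],[0,0.1,0.1,11,0,0,-0.002],[0,0.1,0.1,11,0,0,-0.002],[0,0.1,0.1,11,0,0,-0.002],[0,0.1,0.1,11,0,0,-0.002]]]' 50
```

```text
t: 9.25
eef_pos: [0.4339, 0.3461, 0.0404]
ee_rot: [-3.141, -0.001, -2.794]
force: [0.1, -1.2, -0.9]
width: 0.0117
gripper_force: 50.0
```

```bash
python3 -c "
from h import *
s=get_state();print(s['eef_pos'],s['ee_rot'],s['q'].round(2))
plan((.6162,.0341,.16),-.172+np.pi/2)"
```

```text
[0.43387329 0.34605552 0.04038401] [-3.14118615e+00 -5.50364206e-04 -2.79403787e+00] [ 1.03  0.36 -0.48 -0.   -0.74 -2.25]
shift cm [ -6.51 -35.55 -11.95] dist 38.1 rot [-0.001 -0.     0.52 ] (world dyaw -0.520) q6 -2.25  now yaw_y 1.918
```

```bash
python3 -m creep '[[[0,0,0,-4,0,0,0],[0,0,0,-8,0,0,0],[0,0,0,-12,0,0,0],[0,-1.5,-8,-12,0,0,0.12],[0,-3,-16,-12,0,0,0.25],[0,-4.5,-24,-12,0,0,0.37],[0,-6,-32,-12,0,0,0.5],[0,-6.5,-35.5,-12,0,0,0.52],[0,-6.5,-35.5,-12,0,0,0.52],[0,-6.5,-35.5,-12,0,0,0.52],[0,-6.5,-35.5,-12,0,0,0.52],[0,-6.5,-35.5,-12,0,0,0.52],[0,-6.5,-35.5,-12,0,0,0.52],[0,-6.5,-35.5,-12,0,0,0.52],[0,-6.5,-35.5,-12,0,0,0.52]]]' 50
python3 - <<'E'
from h import *
plan((.6156,.0342,.16),-.172+np.pi/2); print(get_state()["ee_rot"])
b=grab_frame("side"); a=grab_frame("scene"); o=np.zeros((400,800,3),np.uint8)
o[:,:400]=cv2.resize(a[130:290,260:420],(400,400)); o[:,400:]=cv2.resize(b[100:260,240:400],(400,400)); cv2.imwrite("pics/x2.png",o)
E
```

```text
t: 11.12
eef_pos: [0.616, 0.0353, 0.1607]
ee_rot: [3.141, 0.0, 2.97]
force: [-0.9, 0.4, -4.1]
width: 0.0117
gripper_force: 50.0
shift cm [ 0.02 -0.11  0.07] dist 0.1 rot [0. 0. 0.] (world dyaw -0.000) q6 -2.12  now yaw_y 1.399
[3.14148747e+00 1.47629163e-04 2.97008326e+00]
```

View pics/x2.png

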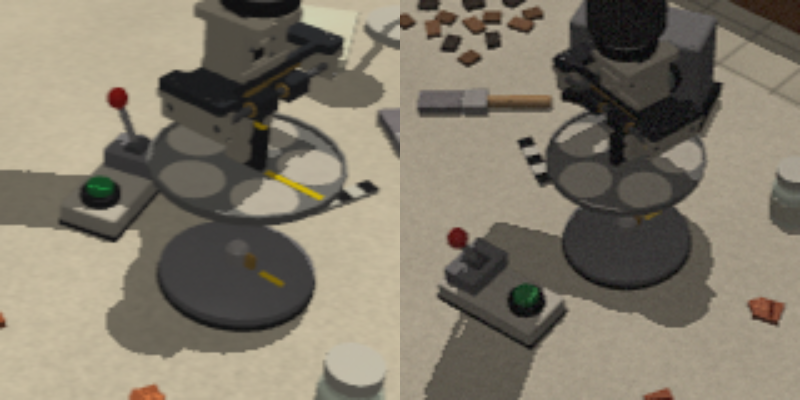

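Carrier held level, stripe along the key's line. Lowering it.

```bash
python3 -m creep '[[[0,0,-0.1,3,0,0,0],[0,0,-0.1,6,0,0,0],[0,0,-0.1,7,0,0,0],[0,0,-0.1,7.5,0,0,0],[0,0,-0.1,7.8,0,0,0],[0,0,-0.1,8.1,0,0,0],[0,0,-0.1,8.1,0,0,0],[0,0,-0.1,8.1,0,0,0]]]'
```

```text
t: 12.22
eef_pos: [0.6161, 0.0339, 0.0799]
ee_rot: [3.141, 0.001, 2.969]
force: [-0.2, -0.4, -4.6]
width: 0.0119
gripper_force: 50.0
```

```bash
python3 -m creep '[[[0,0,0,0.4,0,0,0],[0,0,0,0.8,0,0,0],[0,0,0,1.1,0,0,0],[0,0,0,1.4,0,0,0],[0,0,0,1.45,0,0,0],[0,0,0,1.45,0,0,0]]]'
```

```text
t: 12.98
eef_pos: [0.616, 0.0338, 0.0654]
ee_rot: [-3.142, 0.0, 2.969]
force: [-1.8, 0.0, 1.3]
width: 0.0118
gripper_force: 50.0
```

```bash
python3 -m creep '[[[8.7,0,0,0,0,0,0],[8.7,0,0,0,0,0,0],[8.7,0,0,0,0,0,0],[8.7,0,0,0,0,0,0],[8.7,0,0,-6,0,0,0],[8.7,0,0,-12,0,0,0],[8.7,0,0,-16,0,0,0],[8.7,0,0,-16,0,0,0],[8.7,0,0,-16,0,0,0]]]' 20
python3 -c "
from h import *
plan((.66,-.2,.2),1.571)"
```

```text
t: 14.1
eef_pos: [0.6155, 0.0339, 0.2247]
ee_rot: [3.141, -0.0, 2.969]
force: [-0.3, 0.1, -1.3]
width: 0.0865
gripper_force: 0.0
shift cm [ -8.39 -22.28   2.46] dist 23.9 rot [ 0.    -0.    -0.173] (world dyaw 0.173) q6 -2.11  now yaw_y 1.398
```

```bash
python3 -m creep '[[[8.7,-1,-15.5,-4,0,0,-0.173],[8.7,-1,-15.5,-4,0,0,-0.173],[8.7,-1,-15.5,-4,0,0,-0.173],[8.7,-1,-15.5,-4,0,0,-0.173],[8.7,-1,-15.5,-4,0,0,-0.173],[8.7,-1,-15.5,-4,0,0,-0.173]]]'
python3 - <<'E'
from h import *
s=get_state();c=cam("wrist"); im=grab_frame("wrist"); cv2.imwrite("pics/w6.png",im); np.save("w6.npy",np.array(c,dtype=object),allow_pickle=True)
cv2.imwrite("pics/w6c.png",cv2.resize(im[0:240,130:530],None,fx=2,fy=2,interpolation=cv2.INTER_CUBIC))
E
```

```text
t: 14.85
eef_pos: [0.599, -0.1197, 0.264]
ee_rot: [3.142, -0.002, -3.14]
force: [1.0, -0.1, 0.2]
width: 0.0872
gripper_force: 0.0
```

View pics/w6c.png

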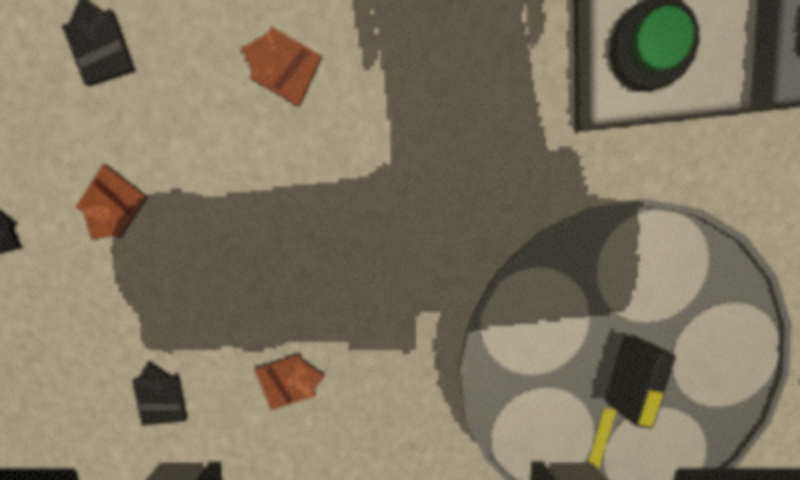

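Three sherds banded face up, no others nearby. I'll fit their poses by matching a rendered model.

```bash
cat >> h.py <<'E'
from scipy.optimize import minimize
PTS=np.array([(-23,-16),(11,-16),(23,0),(11,16),(-23,16)])/1000
def redmask(im):
    h=cv2.cvtColor(im,cv2.COLOR_BGR2HSV); m=(((h[...,0]<13)|(h[...,0]>174))&(h[...,1]>115)&(h[...,2]>40)).astype(np.uint8)
    return cv2.morphologyEx(m,cv2.MORPH_CLOSE,np.ones((3,3)))
def fit(im,c,xy,z0=0.,win=.045,m=None,ht=.008):
    m=redmask(im) if m is None else m
    u,v=w2px("",[*xy,z0+.004],c); n=34; u0,v0=int(max(u-n,0)),int(max(v-n,0)); sub=m[v0:v0+2*n,u0:u0+2*n]
    k,l,st,_=cv2.connectedComponentsWithStats(sub)
    if k<2: return None
    i=1+np.argmax(st[1:,4]); big=cv2.resize((l==i).astype(np.uint8),None,fx=4,fy=4,interpolation=cv2.INTER_NEAREST)
    def f(p):
        a=p[2]; Q=PTS@np.array([[np.cos(a),np.sin(a)],[-np.sin(a),np.cos(a)]])+p[:2]
        q=[w2px("",[x,y,z],c) for z in(z0,z0+ht) for x,y in Q]
        q=(np.array(q)-[u0,v0]+.5)*4; r=np.zeros_like(big)
        cv2.fillConvexPoly(r,cv2.convexHull(np.round(q*16).astype(np.int32)),1,shift=4)
        return 1-(r&big).sum()/(r|big).sum()
    my,mx=np.nonzero(l==i); c0=px2w("",mx.mean()+u0,my.mean()+v0,z0+.004,c)[:2]
    best=min((minimize(f,[*c0,a],method="Nelder-Mead",options=dict(initial_simplex=[[*c0,a],[c0[0]+.004,c0[1],a],[c0[0],c0[1]+.004,a],[*c0,a+.2]],xatol=1e-4,fatol=1e-4)) for a in np.arange(0,6.28,.52)),key=lambda r:r.fun)
    return best.x,best.fun
E
python3 - <<'E'
from h import *
c=tuple(np.load("w6.npy",allow_pickle=True)); im=cv2.imread("pics/w6.png")
c1=tuple(np.load("w1.npy",allow_pickle=True)); im1=cv2.imread("pics/w1.png")
for xy in [(.435,-.178),(.516,-.294),(.635,-.18)]:
    for C,I in((c,im),(c1,im1)):
        r=fit(I,C,xy); print(r[0].round(4),round(r[1],3)) if r else print(None)
# carrier stuff
for u,v,z in[(535,320,.055),(542,435,.055),(655,265,.055),(724,354,.055)]: print(px2w("",130+u/2,v/2,z,c).round(4))
for n,a in zip(range(5),np.radians([36,108,180,252,324])): print(n,(.616+.064*np.cos(a-.172)).round(4),(.034+.064*np.sin(a-.172)).round(4))
print("btn",px2w("",130+667/2,38/2,.04,c))
E
```

```text
[ 0.4326 -0.1808  4.2384] 0.123
[ 0.4328 -0.1806  4.2418] 0.141
[ 0.5196 -0.2966  5.6467] 0.135
[ 0.5201 -0.297   5.5902] 0.14
[ 0.6358 -0.1781  1.8932] 0.132
[ 0.6371 -0.1785  1.849 ] 0.146
[ 0.5852 -0.0213  0.055 ]
[ 0.6599 -0.0112  0.055 ]
[0.5521 0.0476 0.055 ]
[0.6063 0.0974 0.055 ]
0 0.6735 0.0622
1 0.6069 0.0974
2 0.5529 0.045
3 0.5861 -0.0226
4 0.6606 -0.0119
btn [0.42828856 0.04469753 0.04      ]
```

```bash
cat >> h.py <<'E'
C0=np.array([.616,.034]); TH=-.172
def pick(x,y,a,z): plan((x-.004*np.cos(a),y-.004*np.sin(a),z),a+np.pi/2)
def bay(k): b=TH+np.radians(36+72*k); return C0+.064*np.array([np.cos(b),np.sin(b)]),b
def place(k,a0,z):
    """a0: sherd yaw now; sherd turned to nearest radial direction"""
    p,b=bay(k); d=(b-a0+np.pi/2)%np.pi-np.pi/2; a=a0+d
    print("sherd yaw",a); plan((p[0]-.004*np.cos(a),p[1]-.004*np.sin(a),z),b+np.pi/2)
E
python3 -c "
from h import *
pick(.6363,-.1783,1.875,.06)"
```

```text
shift cm [-3.85 -6.26 20.42] dist 21.7 rot [-1.000e-03 -1.000e-03  1.269e+00] (world dyaw -1.269) q6 -1.69  now yaw_y 1.573
```

```bash
python3 -m creep '[[[5.2,-2,-3,5,0,0,-0.2],[5.2,-3.85,-6.25,8,0,0,-0.4],[5.2,-3.85,-6.25,12,0,0,-0.6],[5.2,-3.85,-6.25,14,0,0,-0.8],[5.2,-3.85,-6.25,16,0,0,-1],[5.2,-3.85,-6.25,18,0,0,-1.2],[5.2,-3.85,-6.25,20.4,0,0,-1.4],[5.2,-3.85,-6.25,20.4,0,0,-1.6],[5.2,-3.85,-6.25,20.4,0,0,-1.8],[5.2,-3.85,-6.25,20.4,0,0,-1.873],[5.2,-3.85,-6.25,20.4,0,0,-1.873],[5.2,-3.85,-6.25,20.4,0,0,-1.873],[5.2,-3.85,-6.25,20.4,0,0,-1.873],[5.2,-3.85,-6.25,20.4,0,0,-1.873]]]'
python3 - <<'E'
from h import *
c=cam("wrist"); im=grab_frame("wrist"); cv2.imwrite("pics/w7.png",im)
r=fit(im,c,(.6363,-.1783)); print(r)
pick(.6363,-.1783,1.875,.003)
E
```

```text
t: 16.65
eef_pos: [0.6378, -0.183, 0.0611]
ee_rot: [-3.142, -0.0, -1.269]
force: [0.1, 0.2, -0.2]
width: 0.052
gripper_force: 0.0
(array([ 0.63632587, -0.17729844,  1.89141087]), np.float64(0.08873774969206871))
shift cm [-0.1  -0.    5.81] dist 5.8 rot [-0.     0.    -0.002] (world dyaw 0.002) q6 0.29  now yaw_y -2.840
```

```bash
python3 -m creep '[[[5.2,-0.15,0,3,0,0,0],[5.2,-0.15,0,5,0,0,0],[5.2,-0.15,0,5.8,0,0,0],[5.2,-0.15,0,5.8,0,0,0],[5.2,-0.15,0,5.8,0,0,0],[0,-0.15,0,5.8,0,0,0],[0,-0.15,0,5.8,0,0,0],[0,-0.15,0,5.8,0,0,0],[0,-0.15,0,5.8,0,0,0],[0,-0.15,0,5.8,0,0,0],[0,-0.15,0,5.8,0,0,0],[0,-0.15,0,2,0,0,0],[0,-0.15,0,-4,0,0,0],[0,-0.15,0,-7,0,0,0],[0,-0.15,0,-7,0,0,0]]]' 25
python3 -c "
from h import *
s=get_state();print(s['width'],s['gripper_force'],s['t'])
for k in range(5): print(k);place(k,1.885,.12)"
```

```text
t: 18.58
eef_pos: [0.639, -0.1817, 0.1341]
ee_rot: [-3.137, -0.002, -1.268]
force: [0.3, -0.4, -0.9]
width: 0.0314
gripper_force: 24.9
0.031389380024264564 24.946286380290985 18.575
0
sherd yaw 0.4563185307179587
shift cm [-22.19 -10.17   1.42] dist 24.5 rot [-0.005  0.002  1.418] (world dyaw -1.418) q6 0.29  now yaw_y -2.838
1
sherd yaw 1.712955592153876
shift cm [-27.2   -5.2    1.38] dist 27.7 rot [-0.005 -0.001  0.161] (world dyaw -0.161) q6 0.29  now yaw_y -2.838
2
sherd yaw 2.9695926535897925
shift cm [-24.02   1.09   1.36] dist 24.1 rot [-0.003 -0.004 -1.096] (world dyaw 1.096) q6 0.29  now yaw_y -2.838
3
sherd yaw 1.0846370614359178
shift cm [-16.49   0.59   1.37] dist 16.6 rot [-0.005  0.     0.789] (world dyaw -0.789) q6 0.29  now yaw_y -2.838
4
sherd yaw 2.341274122871835
shift cm [-15.21  -7.31   1.42] dist 16.9 rot [-0.004 -0.003 -0.467] (world dyaw 0.467) q6 0.29  now yaw_y -2.838
```

```bash
python3 -m creep '[[[0,-6,-1,0,0,0,0.05],[0,-12,-2,0,0,0,0.1],[0,-18,-3.5,0,0,0,0.16],[0,-24,-5,0,0,0,0.16],[0,-27.2,-5.2,1,0,0,0.16],[0,-27.2,-5.2,1.4,0,0,0.16],[0,-27.2,-5.2,1.4,0,0,0.16],[0,-27.2,-5.2,1.4,0,0,0.16]]]'
python3 -c "
from h import *
place(1,1.72,.0585)
s=get_state();print(s['width'],s['gripper_force'])"
```

```text
t: 19.58
eef_pos: [0.6059, 0.0925, 0.1168]
ee_rot: [3.141, -0.0, -1.429]
force: [0.3, 0.2, 0.2]
width: 0.0313
gripper_force: 24.9
sherd yaw 1.712955592153876
shift cm [-0.07 -0.18  5.83] dist 5.8 rot [ 0.001 -0.    -0.   ] (world dyaw 0.000) q6 -0.33  now yaw_y -3.000
0.031258778577819474 24.94617909193039
```

```bash
python3 -m creep '[[[0,-0.1,-0.2,3,0,0,0],[0,-0.1,-0.2,5,0,0,0],[0,-0.1,-0.2,5.7,0,0,0],[0,-0.1,-0.2,5.85,0,0,0],[0,-0.1,-0.2,5.85,0,0,0],[4.2,-0.1,-0.2,5.85,0,0,0],[4.2,-0.1,-0.2,5.85,0,0,0],[4.2,-0.1,-0.2,5.85,0,0,0],[4.2,-0.1,-0.2,3,0,0,0],[4.2,-0.1,-0.2,-2,0,0,0],[4.2,-0.1,-0.2,-8,0,0,0],[4.2,-0.1,-0.2,-9,0,0,0],[4.2,-0.1,-0.2,-9,0,0,0]]]'
python3 - <<'E'
from h import *
pick(.5199,-.2968,5.64,.1)
c=cam("scene"); im=grab_frame("scene"); m=redmask(im)
for xy in [(.4327,-.1807),(.5199,-.2968)]:
    r=fit(im,c,xy,m=m); print(r)
print(fit(im,c,bay(1)[0],z0=.055,m=m),bay(1))
E
```

```text
t: 21.2
eef_pos: [0.6078, 0.095, 0.2079]
ee_rot: [-3.14, 0.001, -1.428]
force: [-0.5, 0.3, -1.0]
width: 0.042
gripper_force: 0.0
shift cm [37.26 14.59 10.73] dist 41.4 rot [-0.002  0.    -0.785] (world dyaw 0.785) q6 -0.33  now yaw_y -2.999
(array([ 0.43388929, -0.18221809,  4.30791556]), np.float64(0.15715749914588317))
(array([ 0.51898818, -0.29876992,  5.57254971]), np.float64(0.1329970799044332))
(array([0.61085419, 0.09217303, 5.16540173]), np.float64(0.4397094430992736)) (array([0.60693242, 0.09735439]), np.float64(1.712955592153876))
```

```bash
python3 -m creep '[[[5.2,6,2,0,0,0,-0.15],[5.2,12,4,0,0,0,-0.3],[5.2,18,7,0,0,0,-0.45],[5.2,24,9.5,0,0,0,-0.6],[5.2,30,12,4,0,0,-0.785],[5.2,36,14,8,0,0,-0.785],[5.2,37.3,14.6,14,0,0,-0.785],[5.2,37.3,14.6,14.7,0,0,-0.785],[5.2,37.3,14.6,14.7,0,0,-0.785],[5.2,37.3,14.6,14.7,0,0,-0.785]]]'
python3 - <<'E'
from h import *
c=cam("wrist"); im=grab_frame("wrist")
r=fit(im,c,(.5199,-.2968)); print(r)
pick(.5199,-.2968,5.64,.003); x=r[0]; pick(*x,.003)
E
```

```text
t: 22.5
eef_pos: [0.5164, -0.295, 0.06]
ee_rot: [3.141, 0.001, -0.642]
force: [-0.1, -0.2, 0.2]
width: 0.0523
gripper_force: 0.0
(array([ 0.51979611, -0.29566115,  5.61967571]), np.float64(0.10144812432160533))
shift cm [-0.06 -0.02  5.78] dist 5.8 rot [-0.    -0.001  0.001] (world dyaw -0.001) q6 1.12  now yaw_y -2.213
shift cm [-0.14 -0.11  5.78] dist 5.8 rot [-0.    -0.001  0.022] (world dyaw -0.022) q6 1.12  now yaw_y -2.213
```

```bash
python3 -m creep '[[[5.2,-0.1,-0.1,3,0,0,0],[5.2,-0.1,-0.1,5,0,0,0],[5.2,-0.1,-0.1,5.75,0,0,0],[5.2,-0.1,-0.1,5.75,0,0,0],[5.2,-0.1,-0.1,5.75,0,0,0],[0,-0.1,-0.1,5.75,0,0,0],[0,-0.1,-0.1,5.75,0,0,0],[0,-0.1,-0.1,5.75,0,0,0],[0,-0.1,-0.1,5.75,0,0,0],[0,-0.1,-0.1,5.75,0,0,0],[0,-0.1,-0.1,5.75,0,0,0],[0,-0.1,-0.1,2,0,0,0],[0,-0.1,-0.1,-4,0,0,0],[0,-0.1,-0.1,-7,0,0,0],[0,-0.1,-0.1,-7,0,0,0]]]' 25
python3 -c "
from h import *
for k in (0,2,3,4): print(k);place(k,5.64,.12)"
```

```text
t: 24.42
eef_pos: [0.5176, -0.2942, 0.1328]
ee_rot: [-3.14, -0.005, -0.643]
force: [0.2, 0.1, -1.3]
width: 0.0315
gripper_force: 24.9
0
sherd yaw 6.739503837897545
shift cm [ -9.07 -37.51   1.31] dist 38.6 rot [ 1.000e-03 -5.000e-03 -1.099e+00] (world dyaw 1.099) q6 1.12  now yaw_y -2.213
2
sherd yaw 6.111185307179586
shift cm [-17.86 -29.08   1.25] dist 34.2 rot [-0.001 -0.005 -0.471] (world dyaw 0.471) q6 1.12  now yaw_y -2.213
3
sherd yaw 4.226229715025711
shift cm [-10.87 -26.24   1.28] dist 28.4 rot [-0.005 -0.003  1.414] (world dyaw -1.414) q6 1.12  now yaw_y -2.213
4
sherd yaw 5.482866776461628
shift cm [ -5.88 -31.23   1.31] dist 31.8 rot [-0.002 -0.005  0.158] (world dyaw -0.158) q6 1.12  now yaw_y -2.213
```

Bay 4, on the near-side path.

```bash
python3 -m creep '[[[0,-1,-6,0,0,0,0.05],[0,-2,-12,0,0,0,0.1],[0,-3.5,-18,0,0,0,0.16],[0,-5,-24,0,0,0,0.16],[0,-5.9,-30,0,0,0,0.16],[0,-5.9,-31.2,1.3,0,0,0.16],[0,-5.9,-31.2,1.3,0,0,0.16],[0,-5.9,-31.2,1.3,0,0,0.16],[0,-5.9,-31.2,1.3,0,0,0.16]]]'
python3 -c "
from h import *
place(4,5.48,.0585)
s=get_state();print(s['width'],s['gripper_force'])"
```

```text
t: 25.55
eef_pos: [0.6555, -0.0101, 0.1174]
ee_rot: [-3.141, -0.0, -0.804]
force: [-0.3, -0.4, -0.1]
width: 0.0313
gripper_force: 24.9
sherd yaw 5.482866776461628
shift cm [ 0.08 -0.23  5.89] dist 5.9 rot [-0.    -0.    -0.004] (world dyaw 0.004) q6 0.48  now yaw_y -2.375
0.03133367273636138 24.928085803985596
```

```bash
python3 -m creep '[[[0,0.05,-0.1,3,0,0,0],[0,0.05,-0.1,5,0,0,0],[0,0.05,-0.1,5.7,0,0,0],[0,0.05,-0.1,5.85,0,0,0],[0,0.05,-0.1,5.85,0,0,0],[4.2,0.05,-0.1,5.85,0,0,0],[4.2,0.05,-0.1,5.85,0,0,0],[4.2,0.05,-0.1,5.85,0,0,0],[4.2,0.05,-0.1,3,0,0,0],[4.2,0.05,-0.1,-2,0,0,0],[4.2,0.05,-0.1,-8,0,0,0],[4.2,0.05,-0.1,-9,0,0,0],[4.2,0.05,-0.1,-9,0,0,0]]]'
python3 - <<'E'
from h import *
pick(.4327,-.1807,4.24,.06)
c=cam("side"); im=grab_frame("side"); m=redmask(im)
for xy in [(.4327,-.1807)]:
    r=fit(im,c,xy,m=m); print(r)
E
```

```text
t: 27.18
eef_pos: [0.6572, -0.0082, 0.2079]
ee_rot: [-3.14, -0.001, -0.803]
force: [-0.5, -0.7, -0.2]
width: 0.042
gripper_force: 0.0
shift cm [-3.32 27.78 14.74] dist 31.6 rot [-2.00e-03  1.00e-03  1.24e+00] (world dyaw -1.240) q6 0.48  now yaw_y -2.374
(array([ 0.43345672, -0.18089085,  4.2455994 ]), np.float64(0.20103314679294015))
```

```bash
python3 -m creep '[[[5.2,-1,6,0,0,0,0.18],[5.2,-2,12,0,0,0,0.36],[5.2,-3,18,0,0,0,0.54],[5.2,-3.3,23,2,0,0,0.72],[5.2,-3.3,27.8,5,0,0,0.9],[5.2,-3.3,27.8,9,0,0,1.08],[5.2,-3.3,27.8,13,0,0,1.24],[5.2,-3.3,27.8,14.7,0,0,1.24],[5.2,-3.3,27.8,14.7,0,0,1.24],[5.2,-3.3,27.8,14.7,0,0,1.24],[5.2,-3.3,27.8,14.7,0,0,1.24]]]'
python3 - <<'E'
from h import *
c=cam("wrist"); im=grab_frame("wrist")
r=fit(im,c,(.4327,-.1807)); print(r)
pick(.4327,-.1807,4.24,.003); x=r[0]; pick(*x,.003)
E
```

```text
t: 28.6
eef_pos: [0.4345, -0.1777, 0.0607]
ee_rot: [-3.141, 0.001, -2.043]
force: [-0.6, -0.1, -1.1]
width: 0.052
gripper_force: 0.0
(array([ 0.43426539, -0.1776771 ,  4.25214184]), np.float64(0.08807012737981101))
shift cm [-0.04  0.04  5.78] dist 5.8 rot [-0.001  0.001  0.001] (world dyaw -0.001) q6 -0.50  now yaw_y 2.670
shift cm [-0.39  0.04  5.78] dist 5.8 rot [-0.001  0.001 -0.012] (world dyaw 0.012) q6 -0.50  now yaw_y 2.670
```

```bash
python3 -m creep '[[[5.2,-0.2,0,3,0,0,0],[5.2,-0.2,0,5,0,0,0],[5.2,-0.2,0,5.75,0,0,0],[5.2,-0.2,0,5.75,0,0,0],[5.2,-0.2,0,5.75,0,0,0],[0,-0.2,0,5.75,0,0,0],[0,-0.2,0,5.75,0,0,0],[0,-0.2,0,5.75,0,0,0],[0,-0.2,0,5.75,0,0,0],[0,-0.2,0,5.75,0,0,0],[0,-0.2,0,5.75,0,0,0],[0,-0.2,0,2,0,0,0],[0,-0.2,0,-4,0,0,0],[0,-0.2,0,-7,0,0,0],[0,-0.2,0,-7,0,0,0]]]' 25
python3 -c "
from h import *
for k in (0,2,3): print(k);place(k,4.24,.12)"
```

```text
t: 30.52
eef_pos: [0.4365, -0.176, 0.1325]
ee_rot: [-3.137, 0.002, -2.043]
force: [0.4, 0.6, 0.1]
width: 0.0312
gripper_force: 25.0
0
sherd yaw 3.5979111843077516
shift cm [-32.31 -10.51   1.37] dist 34.0 rot [-0.004  0.004  0.643] (world dyaw -0.643) q6 -0.51  now yaw_y 2.670
2
sherd yaw 2.969592653589793
shift cm [-25.09  -0.7    1.31] dist 25.1 rot [-0.003  0.005  1.271] (world dyaw -1.271) q6 -0.51  now yaw_y 2.670
3
sherd yaw 4.226229715025711
shift cm [-20.86  -6.35   1.32] dist 21.8 rot [-0.005  0.002  0.014] (world dyaw -0.014) q6 -0.51  now yaw_y 2.670
```

```bash
python3 -m creep '[[[0,-6,-2,0,0,0,0.014],[0,-12,-4,0,0,0,0.014],[0,-18,-5.5,0,0,0,0.014],[0,-20.9,-6.3,1,0,0,0.014],[0,-20.9,-6.3,1.3,0,0,0.014],[0,-20.9,-6.3,1.3,0,0,0.014],[0,-20.9,-6.3,1.3,0,0,0.014],[0,-20.9,-6.3,1.3,0,0,0.014]]]'
python3 -c "
from h import *
place(3,4.226,.0585)
s=get_state();print(s['width'],s['gripper_force'])"
```

```text
t: 31.52
eef_pos: [0.5858, -0.0191, 0.1175]
ee_rot: [-3.141, 0.0, -2.058]
force: [-1.2, -0.6, -0.2]
width: 0.0318
gripper_force: 25.0
sherd yaw 4.226229715025711
shift cm [-0.1  -0.18  5.9 ] dist 5.9 rot [-0.     0.    -0.001] (world dyaw 0.001) q6 -0.79  now yaw_y 2.655
0.03179075479369111 24.995385110378265
```

```bash
python3 -m creep '[[[0,-0.1,-0.1,3,0,0,0],[0,-0.1,-0.1,5,0,0,0],[0,-0.1,-0.1,5.7,0,0,0],[0,-0.1,-0.1,5.85,0,0,0],[0,-0.1,-0.1,5.85,0,0,0],[4.2,-0.1,-0.1,5.85,0,0,0],[4.2,-0.1,-0.1,5.85,0,0,0],[4.2,-0.1,-0.1,5.85,0,0,0],[4.2,-0.1,-0.1,3,0,0,0],[4.2,-0.1,-0.1,-2,0,0,0],[4.2,-0.1,-0.1,-8,0,0,0],[4.2,-0.1,-0.1,-11,0,0,0],[4.2,-0.1,-0.1,-11,0,0,0]]]'
python3 -c "
from h import *
plan((.60,.05,.27),1.571)"
```

```text
t: 33.15
eef_pos: [0.5889, -0.0178, 0.2303]
ee_rot: [-3.137, 0.004, -2.056]
force: [-0.0, -0.3, -1.3]
width: 0.0414
gripper_force: 0.0
shift cm [-6.53  2.16 -3.95] dist 7.9 rot [-0.002  0.006  1.085] (world dyaw -1.085) q6 -0.79  now yaw_y 2.656
```

```bash
python3 -m creep '[[[0,-2,0,-1,0,0,0.18],[0,-4,1,-2,0,0,0.36],[0,-6.5,2.1,-4,0,0,0.54],[0,-6.5,2.1,-4,0,0,0.72],[0,-6.5,2.1,-4,0,0,0.9],[0,-6.5,2.1,-4,0,0,1.085],[0,-6.5,2.1,-4,0,0,1.085],[0,-6.5,2.1,-4,0,0,1.085],[0,-6.5,2.1,-4,0,0,1.085]]]'
python3 - <<'E'
from h import *
c=cam("wrist"); im=grab_frame("wrist"); cv2.imwrite("pics/w8.png",im); np.save("w8.npy",np.array(c,dtype=object),allow_pickle=True)
a=cv2.resize(im[0:240,140:540],None,fx=2,fy=2,interpolation=cv2.INTER_CUBIC); cv2.imwrite("pics/w8c.png",a)
for k in(1,3,4): print(k,bay(k),fit(im,c,bay(k)[0],z0=.055))
print(get_state()["ee_rot"])
E
```

```text
t: 34.28
eef_pos: [0.5992, 0.0492, 0.2668]
ee_rot: [-3.142, -0.0, -3.14]
force: [0.4, 0.4, 0.4]
width: 0.0006
gripper_force: 0.0
1 (array([0.60693242, 0.09735439]), np.float64(1.712955592153876)) (array([0.60829551, 0.09859053, 1.68616962]), np.float64(0.13447984212010144))
3 (array([ 0.58609705, -0.02258457]), np.float64(4.226229715025711)) (array([ 0.58567413, -0.02250249,  4.25053455]), np.float64(0.1301448299090603))
4 (array([ 0.6605746 , -0.01192499]), np.float64(5.482866776461628)) (array([ 0.6612448 , -0.01195387,  5.4928903 ]), np.float64(0.1288268242154531))
[-3.14156959e+00 -1.78147815e-04 -3.14005153e+00]
```

View pics/w8c.png

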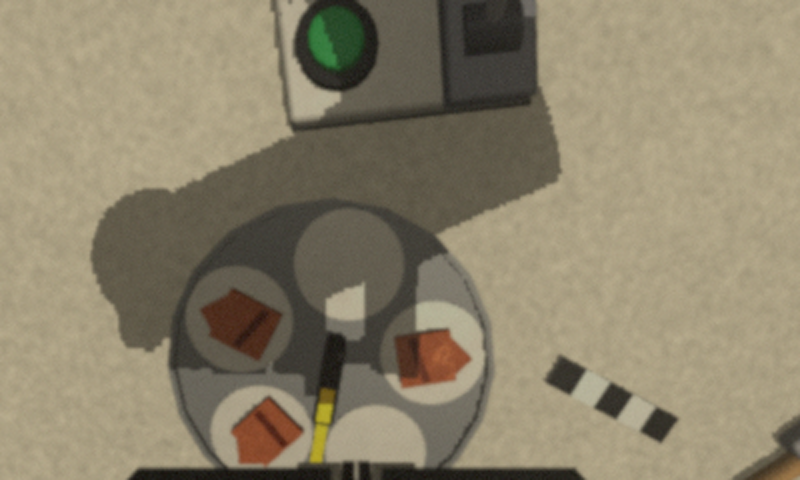

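All three sherds sit within 2 mm of their circle centres, band up. Now I'll locate the toggle and button by triangulating from the two fixed cameras.

```bash
python3 - <<'E'
from h import *
a=grab_frame("scene"); b=grab_frame("side")
o=np.zeros((480,800,3),np.uint8)
o[:480,:400]=cv2.resize(a[150:234,270:340],(400,480),interpolation=cv2.INTER_CUBIC); o[:,400:]=cv2.resize(b[170:254,240:310],(400,480),interpolation=cv2.INTER_CUBIC); cv2.imwrite("pics/x3.png",o)
from scipy.optimize import least_squares
cs,cd,cw=cam("scene"),cam("side"),tuple(np.load("w8.npy",allow_pickle=True))
def cen(im,x0,y0,x1,y1):
    h=cv2.cvtColor(im,cv2.COLOR_BGR2HSV)[y0:y1,x0:x1]; m=((h[...,0]<8)|(h[...,0]>172))&(h[...,1]>140)&(h[...,2]>50); y,x=np.nonzero(m); print(m.sum()); return x.mean()+x0,y.mean()+y0
def cg(im,x0,y0,x1,y1):
    h=cv2.cvtColor(im,cv2.COLOR_BGR2HSV)[y0:y1,x0:x1]; m=(abs(h[...,0].astype(int)-65)<20)&(h[...,1]>90)&(h[...,2]>30); y,x=np.nonzero(m); print(m.sum()); return x.mean()+x0,y.mean()+y0
p,q=cen(a,295,155,325,185),cen(b,245,180,280,205); print(p,q)
r=least_squares(lambda X:np.r_[np.subtract(w2px("",X,cs),p),np.subtract(w2px("",X,cd),q)],[.4,.14,.09]); print("ball",r.x,r.fun)
p,q=cg(a,285,195,320,220),cg(b,270,200,310,235); w=(140+337/2,39/2); print(p,q)
r=least_squares(lambda X:np.r_[np.subtract(w2px("",X,cs),p),np.subtract(w2px("",X,cd),q),np.subtract(w2px("",X,cw),w)],[.4,.04,.04]); print("btn",r.x,r.fun)
for u,v,z in[(290,128,.03),(530,101,.03),(337,42,.035)]: print(px2w("",140+u/2,v/2,z,cw))
E
```

```text
45
44
(np.float64(306.8222222222222), np.float64(168.66666666666666)) (np.float64(262.47727272727275), np.float64(194.86363636363637))
ball [0.39903107 0.11840272 0.11542822] [-0.01953067  0.02589703 -0.01080325 -0.03115831]
80
80
(np.float64(299.6375), np.float64(204.4125)) (np.float64(289.8375), np.float64(217.825))
btn [0.4292421  0.03934343 0.04252221] [ 0.41993924 -0.05086808 -0.51437557  0.10042096 -0.21923624  0.02267939]
[0.47387865 0.01055459 0.03      ]
[0.45892778 0.15382938 0.03      ]
[0.42891662 0.03936285 0.035     ]
```

View pics/x3.png

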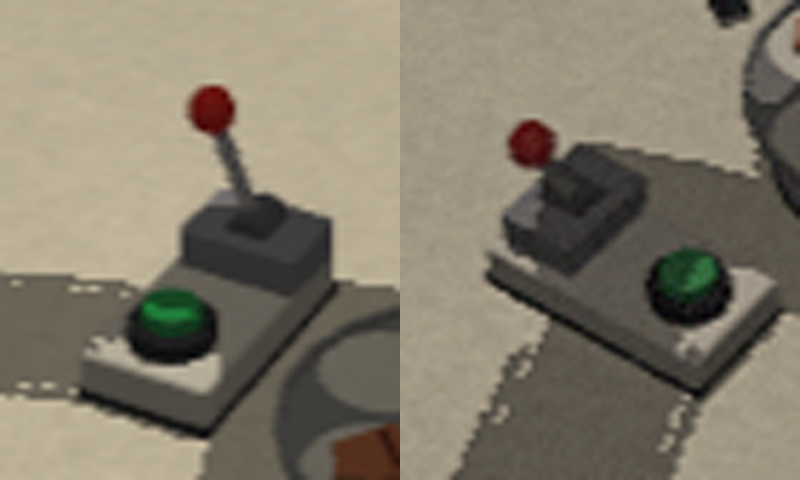

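Toggle ball centre triangulates to (0.399, 0.118, 0.115), button centre to (0.429, 0.039). The point behind the toggle is inside the vertical reach limit, so I'll tilt the fingertips back towards the robot by 0.35 rad.

```bash
cat >> h.py <<'E'
def plan2(xyz,yaw,tilt):
    s=get_state(); T=R.from_euler("xyz",s["ee_rot"]); G=R.from_euler("z",yaw)*R.from_euler("y",tilt)*R.from_matrix(np.diag([-1.,1,-1]))
    print("shift",(T.inv().apply(np.array(xyz)-s["eef_pos"])*100).round(2),"rot",(T.inv()*G).as_rotvec().round(3), s["q"].round(2))
E
python3 -c "
from h import *
plan2((.363,.114,.2),.104,.35)
plan2((.363,.114,.2),.25,.35)"
```

```text
shift [23.62  6.5   6.7 ] rot [ 0.018  0.35  -0.102] [ 0.41  0.22 -0.1  -0.   -1.26 -1.98]
shift [23.62  6.5   6.7 ] rot [ 0.044  0.348 -0.247] [ 0.41  0.22 -0.1  -0.   -1.26 -1.98]
```

```bash
python3 -m creep '[[[0,6,2,1,0.01,0.1,-0.05],[0,12,4,3,0.02,0.2,-0.1],[0,18,5,5,0.02,0.3,-0.1],[0,23.6,6.5,6.7,0.02,0.35,-0.1],[0,23.6,6.5,6.7,0.02,0.35,-0.1],[0,23.6,6.5,6.7,0.02,0.35,-0.1],[0,23.6,6.5,6.7,0.02,0.35,-0.1],[0,23.6,6.5,6.7,0.02,0.35,-0.1],[0,23.6,6.5,6.7,0.02,0.35,-0.1],[0,23.6,6.5,6.7,0.02,0.35,-0.1]]]'
python3 -c "
from h import *
plan2((.363,.114,.095),.104,.35)"
```

```text
t: 35.67
eef_pos: [0.3634, 0.1142, 0.2]
ee_rot: [-3.139, -0.35, -3.042]
force: [0.9, 0.1, 0.1]
width: 0.0001
gripper_force: 0.0
shift [-3.56  0.01  9.88] rot [-0.001 -0.    -0.004] [ 0.63  0.12 -0.35 -0.18 -1.41 -2.05]
```

```bash
python3 -m creep '[[[0,-1.8,0,5,0,0,0],[0,-3.2,0,9,0,0,0],[0,-3.6,0,9.9,0,0,0],[0,-3.6,0,9.9,0,0,0],[0,-3.6,0,9.9,0,0,0]]]'
python3 -c "
from h import *
for d in (.01,.05,.063): plan2((.363+d*.9946,.114+d*.104,.095),.104,.35)"
```

```text
t: 36.3
eef_pos: [0.3642, 0.1145, 0.096]
ee_rot: [-3.14, -0.348, -3.041]
force: [-0.7, -0.4, 0.8]
width: 0.0005
gripper_force: 0.0
shift [-0.86 -0.04 -0.21] rot [-0.     0.002 -0.003] [ 0.63  0.25 -0.47 -0.19 -1.17 -2.  ]
shift [-4.62 -0.03 -1.57] rot [-0.     0.002 -0.003] [ 0.63  0.25 -0.47 -0.19 -1.17 -2.  ]
shift [-5.84 -0.03 -2.01] rot [-0.     0.002 -0.003] [ 0.63  0.25 -0.47 -0.19 -1.17 -2.  ]
```

```bash
python3 -m creep '[[[0,-0.9,0,-0.3,0,0,0],[0,-1.7,0,-0.6,0,0,0],[0,-2.5,0,-0.9,0,0,0],[0,-3.3,0,-1.1,0,0,0],[0,-4.1,0,-1.4,0,0,0],[0,-4.6,0,-1.6,0,0,0],[0,-4.6,0,-1.6,0,0,0]]]'
cat > tog.py <<'E'
from h import *
from scipy.optimize import least_squares
a=grab_frame("scene"); b=grab_frame("side"); cs,cd=cam("scene"),cam("side")
def cen(im,x0,y0,x1,y1):
    h=cv2.cvtColor(im,cv2.COLOR_BGR2HSV)[y0:y1,x0:x1]; m=((h[...,0]<8)|(h[...,0]>172))&(h[...,1]>140)&(h[...,2]>50); y,x=np.nonzero(m); print(m.sum()); return x.mean()+x0,y.mean()+y0
p,q=cen(a,295,155,350,190),cen(b,240,165,290,208); print(p,q)
r=least_squares(lambda X:np.r_[np.subtract(w2px("",X,cs),p),np.subtract(w2px("",X,cd),q)],[.4,.14,.09]); print("ball",r.x,r.fun)
print("travel",(r.x[:2]-[.399,.1184])@[.9946,.104])
E
python3 tog.py
```

```text
t: 37.17
eef_pos: [0.412, 0.1189, 0.0937]
ee_rot: [-3.139, -0.35, -3.042]
force: [0.3, 0.0, -0.0]
width: 0.0006
gripper_force: 0.0
34
0
(np.float64(321.20588235294116), np.float64(172.97058823529412)) (np.float64(nan), np.float64(nan))tog.py:5: RuntimeWarning: Mean of empty slice.
  h=cv2.cvtColor(im,cv2.COLOR_BGR2HSV)[y0:y1,x0:x1]; m=((h[...,0]<8)|(h[...,0]>172))&(h[...,1]>140)&(h[...,2]>50); y,x=np.nonzero(m); print(m.sum()); return x.mean()+x0,y.mean()+y0
  ret = ret.dtype.type(ret / rcount)
Traceback (most recent call last):
  File "tog.py", line 7, in <module>
    r=least_squares(lambda X:np.r_[np.subtract(w2px("",X,cs),p),np.subtract(w2px("",X,cd),q)],[.4,.14,.09]); print("ball",r.x,r.fun)
ValueError: Residuals are not finite in the initial point.
```

```bash
python3 -m creep '[[[0,-0.5,0,-0.2,0,0,0],[0,-1,0,-0.35,0,0,0],[0,-1.4,0,-0.5,0,0,0],[0,-1.7,0,-0.6,0,0,0],[0,-1.7,0,-0.6,0,0,0]]]'
```

```text
t: 37.9
eef_pos: [0.4284, 0.1205, 0.0935]
ee_rot: [-3.139, -0.353, -3.042]
force: [-5.5, 1.0, 1.7]
width: 0.0003
gripper_force: 2.4
```

```bash
python3 -m creep '[[[0,-0.2,0,-0.07,0,0,0],[0,-0.4,0,-0.14,0,0,0],[0,-0.4,0,-0.14,0,0,0]]]'; python3 -m creep '[[[0,1,0,0.35,0,0,0],[0,4,0,1.4,0,0,0],[0,5.5,0,1.5,0,0,0],[0,5.5,0,-8,0,0,0],[0,5.5,0,-10,0,0,0],[0,5.5,0,-10,0,0,0],[0,5.5,0,-10,0,0,0]]]'
python3 tog.py; python3 -c "
from h import *
plan2((.4291,.0393,.15),.104,0)"
```

```text
t: 38.28
eef_pos: [0.4289, 0.1204, 0.0935]
ee_rot: [-3.138, -0.36, -3.042]
force: [-16.8, 2.1, 6.7]
width: 0.0004
gripper_force: 8.4
t: 39.15
eef_pos: [0.4165, 0.1197, 0.2065]
ee_rot: [-3.14, -0.35, -3.041]
force: [-0.0, 0.3, -0.6]
width: 0.0004
gripper_force: 0.0
45
40
(np.float64(324.9555555555556), np.float64(174.57777777777778)) (np.float64(275.075), np.float64(184.2))
ball [0.45949888 0.12482121 0.11199788] [ 0.01095651 -0.01462918  0.00612147  0.01838782]
travel 0.06083999319733514
shift [-2.41 -8.09  5.08] rot [-0.002 -0.352 -0.003] [ 0.58  0.21 -0.24 -0.16 -1.44 -2.01]
```

```bash
python3 - <<'E'
from h import *
for n in("scene","side"):
    c=cam(n); im=grab_frame(n); m=redmask(im)
    for k in(1,3,4):
        r=fit(im,c,bay(k)[0],z0=.055,m=m); print(n,k,(r[0][:2]-bay(k)[0]).round(4),round(r[1],2))
plan2((.4291,.0393,.16),.104+1.571,0)
E
```

```text
scene 1 [ 0.0539 -0.1116] 0.13
scene 3 [-0.0007 -0.0012] 0.15
scene 4 [-0.001  -0.0003] 0.16
side 1 [-0.0226 -0.1209] 0.23
side 3 [0.0765 0.0117] 0.19
side 4 [0.002  0.0011] 0.19
shift [-2.06 -8.09  4.14] rot [ 0.274 -0.278 -1.556] [ 0.58  0.21 -0.24 -0.16 -1.44 -2.01]
```

```bash
python3 -m creep '[[[0,0,-3,-1,0.03,-0.03,-0.17],[0,-1,-6,-1,0.06,-0.06,-0.35],[0,-2,-8.1,-1,0.09,-0.09,-0.52],[0,-2,-8.1,-1,0.12,-0.12,-0.69],[0,-2,-8.1,-1,0.15,-0.155,-0.86],[0,-2,-8.1,0,0.18,-0.185,-1.04],[0,-2,-8.1,1,0.21,-0.215,-1.21],[0,-2,-8.1,2,0.24,-0.245,-1.38],[0,-2.05,-8.1,4.1,0.274,-0.278,-1.556],[0,-2.05,-8.1,4.1,0.274,-0.278,-1.556],[0,-2.05,-8.1,4.1,0.274,-0.278,-1.556],[0,-2.05,-8.1,4.1,0.274,-0.278,-1.556]]]'
python3 - <<'E'
from h import *
a=grab_frame("scene");b=grab_frame("side");w=grab_frame("wrist")
o=np.zeros((600,800,3),np.uint8)
o[:400,:400]=cv2.resize(a[140:260,280:400],(400,400),interpolation=cv2.INTER_CUBIC); o[:400,400:]=cv2.resize(b[150:270,240:360],(400,400),interpolation=cv2.INTER_CUBIC); o[400:,:320]=cv2.resize(w,(320,200)); cv2.imwrite("pics/x4.png",o)
plan2((.4291,.0393,.05),.104+1.571,0)
E
```

```text
t: 40.85
eef_pos: [0.4306, 0.0399, 0.1616]
ee_rot: [-3.14, 0.0, -1.469]
force: [-0.1, 0.4, 0.4]
width: 0.0005
gripper_force: 0.0
shift [ 0.04  0.13 11.13] rot [-0.001  0.001 -0.001] [ 0.55  0.01 -0.59 -0.   -0.97 -0.45]
```

View pics/x4.png

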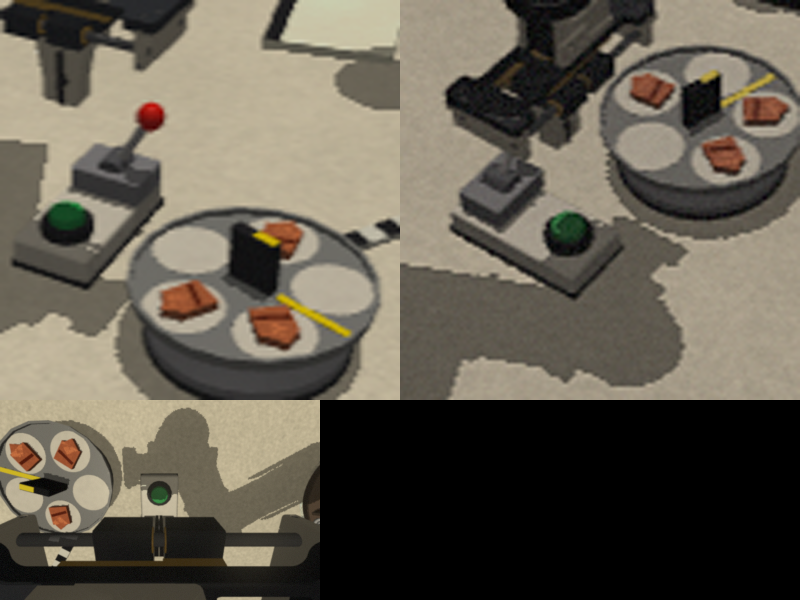

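Everything is in place: three sherds in their circles, toggle leaning away. Pressing the button.

```bash
python3 -m creep '[[[0,0,0.1,5,0,0,0],[0,0,0.1,9,0,0,0],[0,0,0.1,11,0,0,0],[0,0,0.1,11.3,0,0,0],[0,0,0.1,11.3,0,0,0]]]'; python3 -m creep '[[[0,0,0,0.2,0,0,0],[0,0,0,0.4,0,0,0],[0,0,0,0.4,0,0,0]]]'
```

```text
t: 41.62
eef_pos: [0.4288, 0.0394, 0.0485]
ee_rot: [-3.141, 0.0, -1.467]
force: [-1.8, -2.0, 3.3]
width: 0.0004
gripper_force: 1.4
t: 42.0
eef_pos: [0.4295, 0.0397, 0.0459]
ee_rot: [-3.139, 0.001, -1.467]
force: [-7.7, -0.9, 22.2]
width: 0.0003
gripper_force: 11.0
```

```bash
python3 -m creep '[[[0,0,0,-1,0,0,0],[0,0,0,-6,0,0,0],[0,0,0,-12,0,0,0],[0,0,0,-15,0,0,0],[0,0,0,-15,0,0,0],[0,0,0,-15,0,0,0],[0,0,0,-15,0,0,0]]]'
python3 - <<'E'
from h import *
a=grab_frame("scene");b=grab_frame("side")
o=np.zeros((400,800,3),np.uint8)
o[:,:400]=cv2.resize(a[140:260,280:400],(400,400),interpolation=cv2.INTER_CUBIC); o[:,400:]=cv2.resize(b[150:270,240:360],(400,400),interpolation=cv2.INTER_CUBIC); cv2.imwrite("pics/x5.png",o)
E
```

```text
t: 42.88
eef_pos: [0.4282, 0.0392, 0.1931]
ee_rot: [3.141, 0.0, -1.467]
force: [0.6, 0.1, 0.5]
width: 0.0008
gripper_force: 0.0
```

View pics/x5.png

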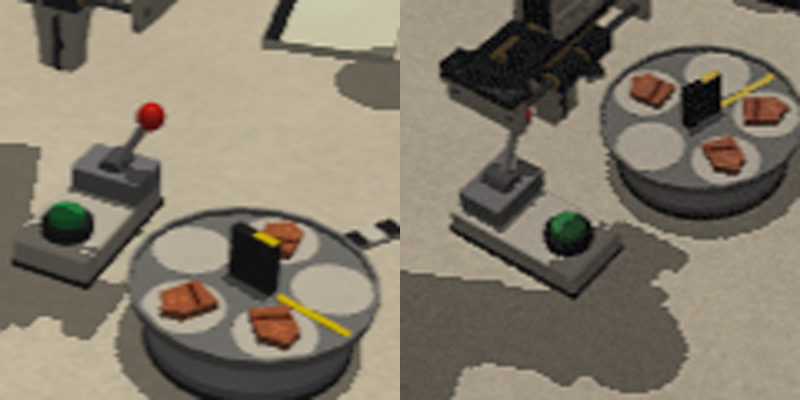

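The button is back up, and the carrier, sherds and toggle haven't moved. Handing in.

```bash
python3 -c "
from station import job_done
print(job_done())"
```

```text
the job is handed in; nothing more can be done
None
```

The job is handed in, with no verdict returned: the carrier is seated on the keyed spindle, the three terracotta sherds found lie band up within about 2 mm of their circle centres, the toggle is fully on, and the start button was pressed and released.

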